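# Push the spun sample rack up out of its centrifuge bucket and load it in the analyser tray

## Robot

A 7-joint arm with a two-finger parallel gripper is mounted at the origin on the work surface. World frame = base frame: x ahead of the robot, y to its left, z up, the work surface at z = 0. Lengths are in m, angles in rad, forces in N, time in s.
With the tool pointing down it reaches from about 0.425 to 0.95 m from the base axis. Payload 4.7 kg.
Tool frame: the origin (TCP) lies midway between the tips of the shut fingers; the grasp point (between the pads) lies 19 mm behind it; z points along the fingers, y is the line along which they close (so a half turn about z gives the same grasp; the last joint's range is limited). The gripper opens to 87 mm and grips with 3 to 60 N. Pads are 19 mm wide; open, the fingers measure 117 mm over their backs; the gripper's body (75 mm by 190 mm) begins 51 mm behind the grasp point.
Start: joints at [-1.303, 0.469, -0.049, 1.532, 0.024, 1.141, -0.082], TCP at [0.197, 0.646, 0.223] pointing down, gripper open.
Joint ranges: [-2.59, 2.59], [-0.33, 1.99], [-1.39, 1.29], [0.1, 2.45], [-1.04, 4.18], [0.21, 1.99], [-2.66, 2.66]. Speed limits (rad/s): [2.57, 2.57, 3.14, 3.14, 3.14, 3.14, 3.14].

## Interface

Orientations are given as a unit quaternion [w, x, y, z].
In Python, from bench import monitor, optics, workorder gives the robot as it stands.
- The arm moves only by the tool apply_moves, never from a script. Its argument "motion" is a list of rows, each an object with "travel": the shift along the tool's x, y, z normalised to -1 to 1, where 1 is 0.03 m, a list of three; "twist": the turn, a rotation vector about the tool's x, y, z normalised to -1 to 1, where 1 is 0.15 rad, a list of three. In form: [{"travel": [x, y, z], "twist": [ax, ay, az]}, ...]. A call has 1 to 8 rows; each row shifts and turns the commanded pose from where the row before left it, along the tool's axes as they then stand; what a row does not reach is not made up. A row lasts 1/10 s, in which the tool goes at most 50 mm and 8.59 degrees, less where a joint would pass 70% of its speed; a pose out of reach is approached as far as the arm can. A call with a number of a shift or a turn outside -1 to 1 is refused whole. A call with a gripper value outside its range is refused whole. "grip" is the finger opening in mm, from 0 to 87, set as the call begins (left out, the last holds). The fingers move at their own pace and stop on an object; "force" is the grip in N (left out, the last holds). Time passes only in rows, so rows that do not move let the fingers close. It gives the time, the measured TCP pose, the force, the opening and the grip force at its end, in the units of the state.
- monitor.read_state(): the state, without advancing time (a new reading comes with each control period).
- optics.read_camera(name): name is "scene" or "top" or "wrist"; returns a dict with "pixels" (400x640x3 uint8, red, green, blue), "fx", "fy", "cx", "cy" (pixels), "camera_from_world" (4x4, takes a point from world to camera coordinates). Camera axes: x right, y up, looking along -z (the intrinsics and any distortion apply to the point x, -y, -z); pixel columns grow to the right and rows downward; lengths in m; the calibration is good to about 2 mm. A picture is of the moment at which its call begins. There is no depth.
- workorder.close_job(): hands the job in; it is judged then, once.
The state is a dict: "clock": time; "qpos": joint angles; "dq": joint speeds; "joint_torque": joint torques, N m; "tool_pos": TCP position; "tcp_rot": TCP orientation; "wrist_force": force on the tool from outside, world axes, zero at the start; "wrist_torque": the same for the moment, N m; "width": finger opening in m; "gripper_force": force on a finger pad.
Only numpy, scipy, OpenCV 4.12 (cv2) and the standard library are available. Lean on these libraries where they do the work, as an engineer would, in place of code of your own. Each camera call takes 0.05 s, during which the arm holds its last target. There are 200 camera calls.

## Task

Unload the spun centrifuge bucket whose rack has red lids: stand that bucket over the blue post of the push-out stand so that the post pushes the rack up through the hole in the bucket's floor, grip the raised rack and lift it out, leaving the empty bucket standing on the stand. Then load the rack into the free middle lane of the sample tray, slid fully home against the rear stop; with racks close on both sides there is room for fingers only at its two ends, so it has to be taken another way than on the stand. Keep the samples upright, set everything down gently without dropping it, and do not disturb the balance bucket, the blue-lidded racks or the bottle.

Things in the scene. Friction and masses are not known exactly. Their poses are not given: they have to be found in the camera images.
- bucket: dark steel centrifuge bucket holding the red-lidded rack, standing on the bench. Origin: centre of its underside, z up, x along its length. Outside 76 mm long, 50 mm wide; inside 64 x 44 mm. Side walls (at +-y, 3 mm thick) end 76 mm above the underside, level with the seated rack's top; end walls (at +-x, 6 mm thick) rise to 106 mm. 0.42 kg. Half a turn makes no difference
- bucket_hole (a point): middle of the bucket's underside: centre of the 30 mm round hole through its 6 mm floor. Also: a steel trunnion pin, 22 mm diameter, sticks out 8 mm from the middle of each end wall at 88 mm height, so the bucket is 92 mm long over the pins
- rack: white tube rack with six flat red lids, a solid block 62 mm long (x), 42 mm wide (y), 70 mm high, 0.22 kg. Origin: centre of its underside, z up. Half a turn makes no difference. Starts loose inside the bucket, on its floor, flush with the side walls, 1 mm play all round: nothing to grip until it is pushed up
- stand: push-out stand, fixed: round aluminium base, 100 mm diameter, its flat top 12 mm above the bench; in the middle an upright blue post, 24 mm diameter, top 50 mm above the bench, chamfered 3 mm. Origin: centre of the underside. A bucket standing on the base with the post through its floor hole has its rack held 32 mm above its floor, standing on the post
- tray: grey three-lane sample tray, fixed, 140 mm (x) by 154 mm (y). Origin: centre of the underside, z up, x along the lanes towards the rear stop. Floor 5 mm thick. Lanes at y = +50, 0 (free), -50 mm, each 46 mm wide between ribs 17 mm high. Rear stop: a wall 45 mm high, inner face at x = +65 mm. Front lip: 14 mm high, inner face at x = -65 mm
- home (a point): on the floor of the tray's middle lane: where the centre of the rack's underside is when the rack is home (touching the rear stop). Axes as the tray's
- rack_a: long white rack with twelve flat blue lids, 124 mm long (x), 42 mm wide, 70 mm high, filling the tray lane at y = +50 mm. 0.43 kg, loose bystander. Origin: centre of its underside
- rack_b: like rack_a, filling the tray lane at y = -50 mm. Loose bystander. Origin: centre of its underside. Racks in neighbouring lanes stand only 8 mm apart
- balance: balance bucket, same form as the bucket, but its rack (fixed in it) has yellow lids. 0.64 kg. Loose bystander standing on the bench. Origin: centre of its underside, x along its length
- bottle: white disinfectant bottle with a green cap, 66 mm diameter, 180 mm high, 0.4 kg. Loose bystander standing on the bench. Origin: centre of its underside
Mind the look-alikes: they are no part of the job. Leave any purple look-alike of the rack alone.

How it is judged:
By the outcome, as a careful person would: the job done as asked, in the order asked, and still so for the second after the job is handed in, with the robot touching nothing.
It also fails if it takes over 70 s, if anything falls off the work surface, if the arm or the gripper's body presses on something with over 40 N, if the wrist force passes 120 N, or if a joint passes its speed limit or range.

## Working session

There is one attempt and no reset: what is moved stays moved. The work goes in short steps, Python scripts to look and compute and a tool call to move; the robot and the scene stay as the last step left them, time stands still between calls to the robot, and variables do not carry over. Pictures are saved under pics/ and viewed, at most 10 in all, crops included, and the job is handed in when it is done.

Besides the shell and the picture viewer there is one more tool, called after ">>>" as a command line: name --argument value ..., lists and objects as JSON in quotes. apply_moves: Moves the arm, as the interface text tells. Scaled input: -1 to 1 covers 0.03 m each way for a shift and 0.15 rad each way for a turn. Its arguments: {"type":"object","properties":{"motion":{"type":"array"},"grip":{"type":"number"},"force":{"type":"number"}},"required":["motion"]}

```bash
ls; mkdir -p pics
python3 - <<'E'
from bench import monitor, optics
import cv2,numpy as np
s=monitor.read_state();print(s)
a=[]
for n in("scene","top"):
    r=optics.read_camera(n);cv2.imwrite(f"pics/{n}0.png",r["pixels"][:,:,::-1]);print(n,r["fx"],r["fy"],r["cx"],r["cy"],[k for k in r]);print(np.round(r["camera_from_world"],4))
E
```

```text
pics
{'clock': 0.0, 'qpos': array([-1.30287154,  0.46947466, -0.04860764,  1.53368639,  0.02412044,
        1.14100009, -0.08226872]), 'dq': array([ 0.00111777, -0.00080908,  0.00032055,  0.00032116,  0.00059868,
       -0.00070233,  0.00019377]), 'joint_torque': array([ 2.15324749e-04, -5.07968545e+01, -8.04345449e-02, -2.36155272e+01,
       -6.12476841e-02,  3.78594466e-02,  1.75969012e-04]), 'tool_pos': array([0.19724083, 0.6449127 , 0.22148028]), 'tcp_rot': array([-1.04171904e-04,  1.47827241e-01,  9.89012702e-01, -9.85497632e-04]), 'wrist_force': array([-0.33919665, -0.13593905, -0.3167017 ]), 'wrist_torque': array([0.02179363, 0.00712828, 0.01515287]), 'gripper_force': 0.0, 'width': 0.08712467570849355}
scene 408.0782714195135 408.0782714195135 323.2820552888918 196.8542958019094 ['pixels', 'fx', 'fy', 'cx', 'cy', 'camera_from_world']
[[-0.2868  0.958  -0.0028  0.1793]
 [-0.8068 -0.2399  0.5399  0.4094]
 [ 0.5165  0.1571  0.8417 -1.4582]
 [ 0.      0.      0.      1.    ]]
top 395.8647964640431 395.8647964640431 318.84358269850435 198.15035691099607 ['pixels', 'fx', 'fy', 'cx', 'cy', 'camera_from_world']
[[-9.5000e-03 -9.9980e-01 -1.7900e-02 -6.0000e-04]
 [ 9.8800e-01 -1.2100e-02  1.5370e-01 -5.4240e-01]
 [-1.5390e-01 -1.6200e-02  9.8790e-01 -1.0766e+00]
 [ 0.0000e+00  0.0000e+00  0.0000e+00  1.0000e+00]]
```

View pics/scene0.png

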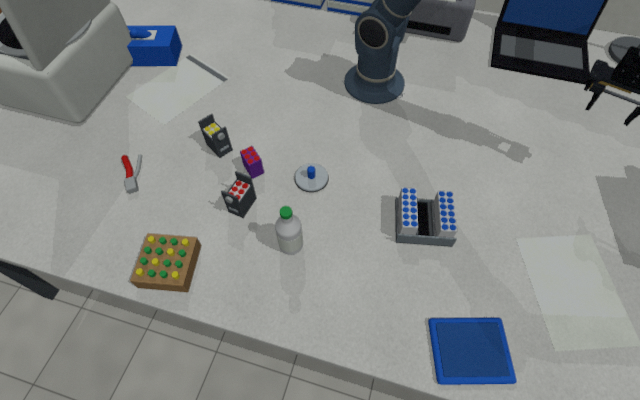

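View pics/top0.png

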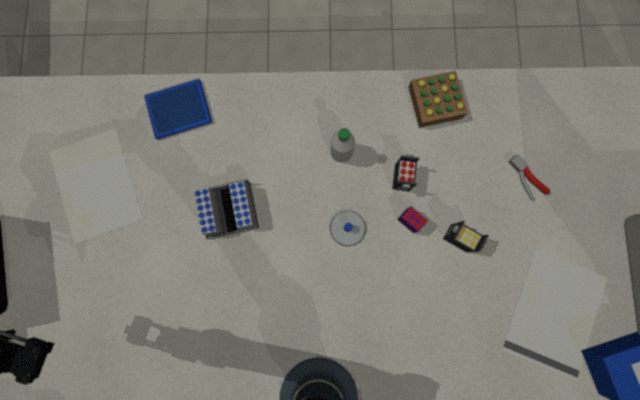

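Candidates: dark bucket with red lids top(406,172)/scene(239,196); purple block with red-ish lids top(412,219)/scene(252,161); yellow-lidded bucket top(465,237)/scene(215,137). The first fits (dark bucket, white rack with red lids); confirming by crop.

Run:
```python
import cv2,numpy as np
s=cv2.imread("pics/scene0.png");t=cv2.imread("pics/top0.png")
f=lambda im,x,y,w,h:cv2.resize(im[y:y+h,x:x+w],(400,300),interpolation=cv2.INTER_CUBIC)
cv2.imwrite("pics/c1.png",np.vstack([np.hstack([f(t,370,145,120,90),f(t,180,165,100,75)]),np.hstack([f(s,190,110,140,105),f(s,380,175,100,75)])]))
```

```text
(no output)
```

View pics/c1.png

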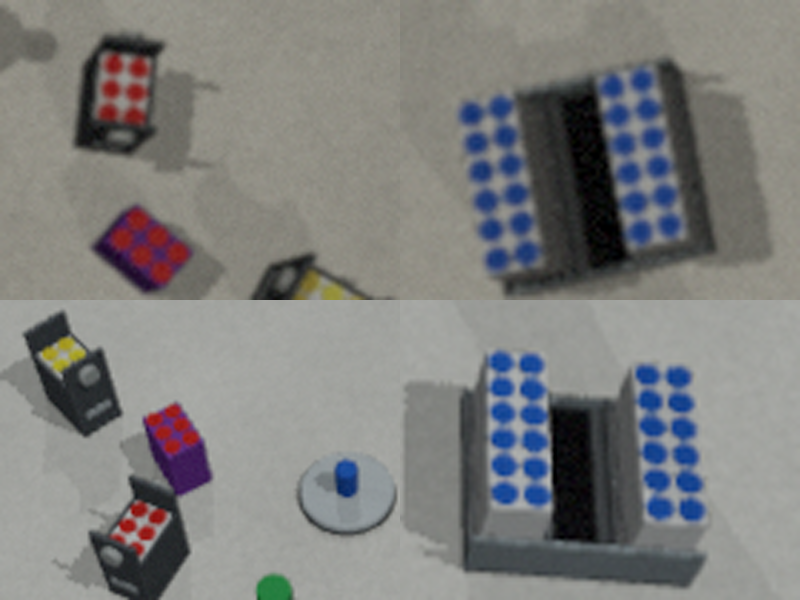

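The bucket with white rack and red lids is confirmed, standing near top(406,172). The purple rack is a separate look-alike.

```bash
cat > h.py <<'E'
import numpy as np,cv2
from bench import monitor,optics
class Cam:
    def __init__(s,n):
        r=optics.read_camera(n);s.im=r["pixels"];s.T=np.array(r["camera_from_world"]);s.r=r
        s.hsv=cv2.cvtColor(s.im,cv2.COLOR_RGB2HSV)
    def proj(s,P):
        p=np.atleast_2d(P)@s.T[:3,:3].T+s.T[:3,3];r=s.r
        return np.c_[r["cx"]+r["fx"]*p[:,0]/-p[:,2],r["cy"]-r["fy"]*p[:,1]/-p[:,2]]
    def back(s,uv,z):
        r=s.r;uv=np.atleast_2d(uv)
        d=np.c_[(uv[:,0]-r["cx"])/r["fx"],-(uv[:,1]-r["cy"])/r["fy"],-np.ones(len(uv))]@s.T[:3,:3]
        c=-s.T[:3,:3].T@s.T[:3,3];return c+d*((z-c[2])/d[:,2])[:,None]
    def blobs(s,lo,hi,box=None,amin=6):
        m=cv2.inRange(s.hsv,lo,hi)
        if box: k=np.zeros_like(m);x0,y0,x1,y1=box;k[y0:y1,x0:x1]=1;m=m*k
        n,_,st,c=cv2.connectedComponentsWithStats(m)
        return [(c[i],st[i,4]) for i in range(1,n) if st[i,4]>=amin]
E
python3 - <<'E'
from h import *
np.set_printoptions(precision=4,suppress=True)
t=Cam("top");s=Cam("scene")
for c,n,bb,tb,pb in((t,"top",(390,150,425,192),(185,170,265,245),(335,215,360,240)),(s,"scene",(222,170,258,220),(392,180,465,240),(300,160,322,180))):
    print(n,"cam",-c.T[:3,:3].T@c.T[:3,3])
    R=[b for b in c.blobs((0,130,60),(8,255,255),bb,3)]+[b for b in c.blobs((172,130,60),(180,255,255),bb,3)]
    uv=np.array([b[0] for b in R]);w=np.array([b[1] for b in R]);P=c.back(uv,.076);print("red",P[:,:2].tolist(),w,np.average(P,0,w))
    B=c.blobs((100,120,50),(125,255,255),tb);P=c.back(np.array([b[0] for b in B]),.075);print("blue",len(B));print(P[:,:2][np.argsort(P[:,1])].T)
    m=cv2.inRange(c.hsv,(100,120,40),(125,255,255));x0,y0,x1,y1=pb
    ys,xs=np.nonzero(m[y0:y1,x0:x1]);print("post",len(xs),c.back([xs.mean()+x0,ys.mean()+y0],.05 if n=="top" else .035),xs.min()+x0,xs.max()+x0,ys.min()+y0,ys.max()+y0)
E
```

```text
top cam [ 0.3702 -0.0247  1.147 ]
red [[0.630090976165085, -0.24265036008557248], [0.6266655994508658, -0.2625464715093544], [0.6091900337455692, -0.2394576203262385], [0.6059908446000757, -0.25947813047966045], [0.5885027367843894, -0.23617076019394131], [0.5856098115619588, -0.25727156820239316]] [18 20 17 18 18 20] [ 0.6076 -0.2501  0.076 ]
blue 24
[[0.4771 0.4972 0.5172 0.5373 0.557  0.4724 0.5775 0.4929 0.5135 0.5335
  0.5537 0.5736 0.4594 0.4795 0.4995 0.5201 0.5395 0.4547 0.5598 0.4753
  0.495  0.5153 0.5354 0.5554]
 [0.1896 0.1935 0.1981 0.202  0.2057 0.2098 0.211  0.2139 0.2179 0.2229
  0.2265 0.231  0.2871 0.2908 0.2954 0.3001 0.3042 0.307  0.3083 0.3112
  0.3156 0.3196 0.3245 0.3282]]
post 44 [[ 0.4599 -0.0863  0.05  ]] 345 351 223 230
scene cam [1.135  0.1556 1.0069]
red [[0.5873483895540109, -0.2570373750971097], [0.5890429808652129, -0.23722050122114408], [0.6072353918704863, -0.2610216675634904], [0.610763655481368, -0.23977740311121987], [0.6230552027857454, -0.26335226211219], [0.6280986112084274, -0.24084175781588363]] [20 23 19 21  6 10] [ 0.6028 -0.2483  0.076 ]
blue 24
[[0.4784 0.4985 0.5189 0.5386 0.5588 0.4737 0.5791 0.4943 0.5141 0.5347
  0.5551 0.5743 0.4608 0.4809 0.5007 0.5214 0.5416 0.4561 0.5611 0.4769
  0.4965 0.5164 0.5369 0.5567]
 [0.1895 0.1936 0.198  0.2021 0.2062 0.2092 0.2104 0.2137 0.2185 0.2223
  0.2262 0.2307 0.2869 0.2912 0.2949 0.2998 0.304  0.3068 0.3085 0.3106
  0.3158 0.3194 0.3238 0.3283]]
post 82 [[ 0.4658 -0.0859  0.035 ]] 307 314 166 178
```

>>> apply_moves --motion '[{"travel": [-0.5,-0.4,-0.5],"twist": [0,0,0]},{"travel": [-1,-0.7,-0.5],"twist": [0,0,0]},{"travel": [-1,-0.7,0],"twist": [0,0,0]},{"travel": [-1,-0.7,0],"twist": [0,0,0]},{"travel": [-1,-0.7,0],"twist": [0,0,0]},{"travel": [-1,-0.7,0],"twist": [0,0,0]},{"travel": [-1,-0.7,0],"twist": [0,0,0]},{"travel": [-1,-0.7,0],"twist": [0,0,0]}]' --grip 87

```text
clock: 1.0
tool_pos: [0.3668, 0.4263, 0.2525]
tcp_rot: [0.0, 0.148, 0.989, 0.0]
wrist_force: [0.8, -0.0, 0.2]
width: 0.0866
gripper_force: 0.0
```

>>> apply_moves --motion '[{"travel": [-1,-0.8,0],"twist": [0,0,0]},{"travel": [-1,-0.8,0],"twist": [0,0,0]},{"travel": [-0.8,-1,0],"twist": [0,0,0]},{"travel": [-0.5,-1,0],"twist": [0,0,-0.2]},{"travel": [-0.4,-1,0],"twist": [0,0,-0.2]},{"travel": [-0.4,-1,0],"twist": [0,0,-0.2]},{"travel": [-0.4,-1,0],"twist": [0,0,-0.2]},{"travel": [-0.4,-1,0],"twist": [0,0,-0.2]}]'

```text
clock: 1.8
tool_pos: [0.4494, 0.1665, 0.2526]
tcp_rot: [-0.0, 0.073, 0.997, 0.0]
wrist_force: [0.3, 0.1, 0.2]
width: 0.0873
gripper_force: 0.0
```

Run:
```python
from h import *
w=Cam("wrist");cv2.imwrite("pics/w1.png",w.im[:,:,::-1]);print(w.r["fx"],w.r["cx"],w.r["cy"]);print(np.round(w.T,3),-w.T[:3,:3].T@w.T[:3,3]);print(monitor.read_state()["tool_pos"])
```

```text
349.3417325170875 319.45922740284476 205.36161772293332
[[ 0.145  0.989 -0.    -0.228]
 [-0.956  0.14  -0.258  0.446]
 [-0.255  0.037  0.966 -0.311]
 [ 0.     0.     0.     1.   ]] [0.37940139 0.17512863 0.41572908]
[0.45075941 0.16014465 0.25263209]
```

View pics/w1.png

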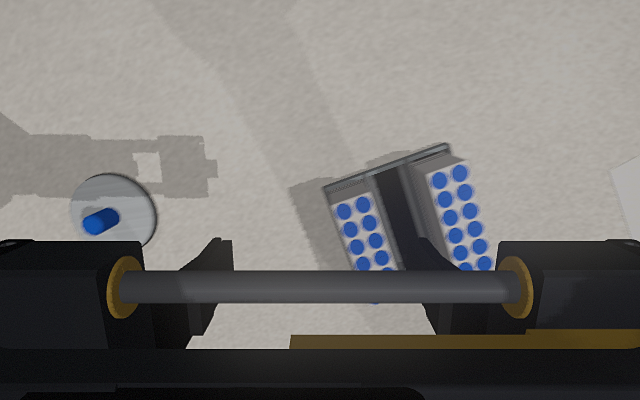

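Wrist view: stand post at (100,220), tray with its low front lip at the robot side (325,185)-(445,147); so the tall stop is on the far +x side.

```bash
cat >> h.py <<'E'
def post(cams,boxes):
    from scipy.optimize import least_squares
    th=np.linspace(0,2*np.pi,60);ms=[]
    for c,(x0,y0,x1,y1) in zip(cams,boxes):
        m=cv2.inRange(c.hsv,(100,100,20),(128,255,255))[y0:y1,x0:x1];ys,xs=np.nonzero(m)
        ms.append((xs.mean()+x0,ys.mean()+y0,len(xs)))
    def f(p,c):
        P=np.vstack([np.c_[p[0]+r*np.cos(th),p[1]+r*np.sin(th),0*th+z] for z,r in((.012,.012),(.047,.012),(.05,.009))])
        h=cv2.convexHull(c.proj(P).astype(np.float32));M=cv2.moments(h)
        return np.array([M["m10"]/M["m00"],M["m01"]/M["m00"]]),M["m00"]
    for i,c in enumerate(cams):
        q=least_squares(lambda p:f(p,c)[0]-ms[i][:2],[.46,-.086],diff_step=1e-3,x_scale=.01).x
        print("post",q,"area",ms[i][2],f(q,c)[1])
E
python3 - <<'E'
from h import *
np.set_printoptions(precision=4,suppress=True)
w=Cam("wrist");post([w,Cam("top"),Cam("scene")],[(70,190,140,245),(335,215,360,240),(300,160,322,180)])
print(w.back([(445,147),(325,187)],.014))
a=.210;d=np.array([np.cos(a),np.sin(a)])
B=w.blobs((100,120,50),(125,255,255),(320,150,500,275));P=w.back(np.array([b[0] for b in B]),.075);print(P[:,:2].T)
c=np.array([.5163,.2587]);print((w.back([(445,147),(325,187)],.014)[:,:2]-c)@np.array([d,[-d[1],d[0]]]).T)
for nm,u in(("top",Cam("top")),("scene",Cam("scene"))):
    for sg in(1,-1):
        print(nm,sg,[u.proj([*(c+sg*.07*d+y*np.array([-d[1],d[0]])),z])[0].round(1) for y in(-.077,.077) for z in(0,.014,.045)])
E
```

```text
post [ 0.4617 -0.0903] area 706 744.841632961703
post [ 0.4614 -0.0874] area 51 67.28261923394166
post [ 0.4615 -0.0877] area 91 98.323189931456
[[0.4407 0.3037 0.014 ]
 [0.466  0.1619 0.014 ]]
[[0.4567 0.461  0.4768 0.4812 0.4745 0.497  0.4787 0.5012 0.4946 0.4989
  0.5173 0.5214 0.5149 0.5373 0.519  0.5416 0.5349 0.5569 0.5392 0.5604
  0.5507]
 [0.3051 0.2851 0.3094 0.2894 0.2073 0.3137 0.1872 0.2936 0.2114 0.1915
  0.318  0.2979 0.2157 0.3223 0.1957 0.3022 0.2198 0.3241 0.1998 0.3067
  0.2248]]
[[-0.0646  0.0598]
 [-0.0694 -0.0842]]
top 1 [array([249.9, 181.7]), array([249. , 180.7]), array([246.9, 178.6]), array([198.9, 193. ]), array([197.4, 192.2]), array([193.9, 190.4])]
top -1 [array([259.1, 227.8]), array([258.3, 227.4]), array([256.4, 226.5]), array([207.1, 239.4]), array([205.7, 239.2]), array([202.3, 238.6])]
scene 1 [array([395.1, 241.7]), array([395.9, 239.4]), array([397.6, 234.1]), array([452.1, 245.8]), array([453.4, 243.5]), array([456.6, 238.3])]
scene -1 [array([394.5, 198.7]), array([395.2, 196.1]), array([396.8, 190.2]), array([447.8, 202.2]), array([449. , 199.6]), array([451.8, 193.8])]
```

>>> apply_moves --motion '[{"travel": [-1,-1,0],"twist": [0,0,0]},{"travel": [-0.8,-1,0],"twist": [0,0,0]},{"travel": [-0.2,-1,0],"twist": [0,0,0]},{"travel": [0,-1,0],"twist": [0,0,0]},{"travel": [0,-1,0],"twist": [0,0,0]},{"travel": [0,-1,0],"twist": [0,0,0]},{"travel": [0,-0.8,0],"twist": [0,0,0]},{"travel": [0,0,0],"twist": [0,0,0]}]'

```text
clock: 2.9
tool_pos: [0.4787, -0.045, 0.2526]
tcp_rot: [-0.0, 0.075, 0.997, -0.0]
wrist_force: [0.6, 0.7, -0.4]
width: 0.0868
gripper_force: 0.0
```

Run:
```python
from h import *
np.set_printoptions(precision=4,suppress=True)
w=Cam("wrist");cv2.imwrite("pics/w2.png",w.im[:,:,::-1])
uv=w.proj([[.4615,-.088,.05]])[0].astype(int);print(uv,w.proj([.6077,-.2496,.076]))
post([w],[(uv[0]-45,max(0,uv[1]-45),uv[0]+45,uv[1]+45)])
# base disc edge: bright/dark fit by Canny on rays
g=cv2.GaussianBlur(cv2.cvtColor(w.im,cv2.COLOR_RGB2GRAY),(3,3),0).astype(float)
th=np.linspace(0,2*np.pi,90,endpoint=False);pts=[]
for t in th:
    r=np.arange(.042,.058,.0005);P=np.c_[.4615+r*np.cos(t),-.088+r*np.sin(t),0*r+.012];q=w.proj(P)
    if (q<2).any() or (q[:,1]>235).any() or (q[:,0]>637).any(): continue
    v=cv2.remap(g.astype(np.float32),q[:,0:1].astype(np.float32),q[:,1:2].astype(np.float32),1).ravel()
    k=np.argmax(abs(np.diff(v)));pts.append([*P[k,:2],abs(np.diff(v))[k]])
pts=np.array(pts);print(len(pts))
from scipy.optimize import least_squares
print(least_squares(lambda p:np.hypot(pts[:,0]-p[0],pts[:,1]-p[1])-p[2],[.4615,-.088,.05],loss="soft_l1",f_scale=.001).x)
print(monitor.read_state()["tool_pos"])
```

```text
[278 170] [[156.2478 325.3823]]
post [ 0.4621 -0.0894] area 466 497.31740740686655
90
[ 0.4614 -0.0882  0.0506]
[ 0.4791 -0.0428  0.2525]
```

View pics/w2.png

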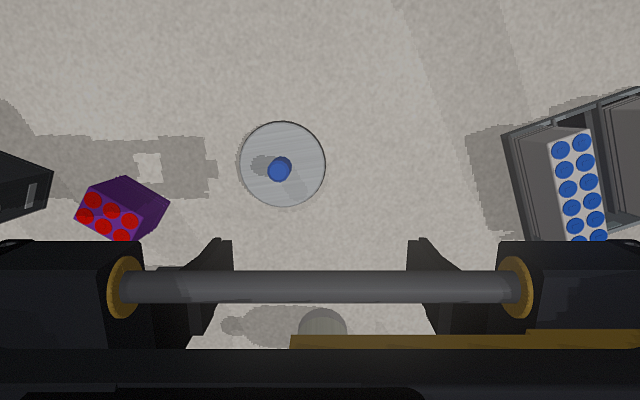

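The wrist view shows the stand centred at (280,165) and the purple look-alike at (120,210). The stand centre comes out at (0.4616, -0.0885). Next I move over the bucket.

>>> apply_moves --motion '[{"travel": [-0.5,-0.6,0],"twist": [0,0,-0.08]},{"travel": [-0.9,-1,0],"twist": [0,0,0]},{"travel": [-0.9,-1,0],"twist": [0,0,0]},{"travel": [-0.9,-1,0],"twist": [0,0,0]},{"travel": [-0.9,-1,0],"twist": [0,0,0]},{"travel": [-0.77,-1,0],"twist": [0,0,0]},{"travel": [-0.4,-0.58,0],"twist": [0,0,0]},{"travel": [0,0,0],"twist": [0,0,0]}]'

```text
clock: 3.75
tool_pos: [0.612, -0.2487, 0.2513]
tcp_rot: [-0.0, 0.068, 0.998, -0.001]
wrist_force: [-0.3, -0.6, 0.3]
width: 0.0869
gripper_force: 0.0
```

>>> apply_moves --motion '[{"travel": [0,0,0.3],"twist": [0,0,0]},{"travel": [0,0,0],"twist": [0,0,0]}]'

```text
clock: 3.95
tool_pos: [0.6102, -0.2444, 0.2415]
tcp_rot: [-0.002, 0.066, 0.998, 0.001]
wrist_force: [0.0, 0.3, 0.4]
width: 0.0866
gripper_force: 0.0
```

Run:
```python
from h import *
np.set_printoptions(precision=4,suppress=True)
s=monitor.read_state();print(s["tool_pos"],s["tcp_rot"])
t=Cam("scene")
m=t.blobs((0,130,60),(8,255,255),(222,170,258,220),3);print([(t.back(b[0],.076)[0,:2],b[1]) for b in m])
w=Cam("wrist")
m=w.blobs((0,130,60),(8,255,255),None,20)
P=np.array([w.back(b[0],.076)[0,:2] for b in m]);print(P,[b[1] for b in m])
cv2.imwrite("pics/w3.png",w.im[:,:,::-1])
```

```text
[ 0.6102 -0.2444  0.2415] [-0.0016  0.0657  0.9978  0.0013]
[(array([ 0.5872, -0.2572]), np.int32(22)), (array([ 0.589 , -0.2372]), np.int32(23)), (array([ 0.6072, -0.261 ]), np.int32(19)), (array([ 0.6108, -0.2398]), np.int32(21)), (array([ 0.6231, -0.2634]), np.int32(6)), (array([ 0.6281, -0.2408]), np.int32(10))]
[[ 0.4601 -0.2772]
 [ 0.4735 -0.262 ]
 [ 0.4751 -0.2906]
 [ 0.487  -0.2469]
 [ 0.4886 -0.2755]
 [ 0.5021 -0.2604]
 [ 0.5872 -0.2594]
 [ 0.5903 -0.239 ]
 [ 0.6075 -0.2623]
 [ 0.6105 -0.242 ]
 [ 0.6278 -0.2653]
 [ 0.6309 -0.2451]
 [ 0.6021 -0.5551]] [np.int32(330), np.int32(320), np.int32(319), np.int32(309), np.int32(302), np.int32(292), np.int32(256), np.int32(254), np.int32(252), np.int32(247), np.int32(240), np.int32(242), np.int32(425)]
```

>>> apply_moves --motion '[{"travel": [0,0,1],"twist": [0,0,0]},{"travel": [0,0,1],"twist": [0,0,0]},{"travel": [0,0,0.5],"twist": [0,0,0]},{"travel": [0,0,0],"twist": [0,0,0]}]'

```text
clock: 4.45
tool_pos: [0.6094, -0.2462, 0.1665]
tcp_rot: [-0.002, 0.067, 0.998, 0.001]
wrist_force: [0.3, -0.9, 0.2]
width: 0.0869
gripper_force: 0.0
```

>>> apply_moves --motion '[{"travel": [0,0,0],"twist": [0,0,0]}]'

```text
clock: 4.55
tool_pos: [0.6112, -0.2477, 0.1695]
tcp_rot: [0.001, 0.067, 0.998, -0.0]
wrist_force: [0.3, -0.3, 0.1]
width: 0.0868
gripper_force: 0.0
```

>>> apply_moves --motion '[{"travel": [0,0,0],"twist": [0,0,0]}]'

```text
clock: 4.65
tool_pos: [0.6116, -0.2482, 0.1703]
tcp_rot: [0.002, 0.067, 0.998, -0.0]
wrist_force: [0.5, 0.2, 0.3]
width: 0.087
gripper_force: 0.0
```

>>> apply_moves --motion '[{"travel": [0.09,-0.12,0.5],"twist": [0,0,0]},{"travel": [0,0,1],"twist": [0,0,0]},{"travel": [0,0,1],"twist": [0,0,0]},{"travel": [0,0,0.8],"twist": [0,0,0]},{"travel": [0,0,0.4],"twist": [0,0,0]},{"travel": [0,0,0.2],"twist": [0,0,0]},{"travel": [0,0,0],"twist": [0,0,0]},{"travel": [0,0,0],"twist": [0,0,0]}]'

```text
clock: 5.45
tool_pos: [0.6082, -0.2515, 0.0526]
tcp_rot: [0.001, 0.067, 0.998, -0.0]
wrist_force: [0.8, -0.4, 0.3]
width: 0.0868
gripper_force: 0.0
```

>>> apply_moves --motion '[{"travel": [0,0,0],"twist": [0,0,0]}]'

```text
clock: 5.55
tool_pos: [0.6083, -0.2514, 0.0528]
tcp_rot: [0.001, 0.067, 0.998, -0.0]
wrist_force: [-0.1, -0.4, 0.2]
width: 0.0871
gripper_force: 0.0
```

>>> apply_moves --motion '[{"travel": [0,0,0],"twist": [0,0,0]}]'

```text
clock: 5.65
tool_pos: [0.608, -0.2512, 0.0526]
tcp_rot: [0.001, 0.067, 0.998, -0.0]
wrist_force: [0.3, 0.8, 0.1]
width: 0.0873
gripper_force: 0.0
```

>>> apply_moves --motion '[{"travel": [0,0,0.13],"twist": [0,0,0]},{"travel": [0,0,0],"twist": [0,0,0]},{"travel": [0,0,0],"twist": [0,0,0]},{"travel": [0,0,0],"twist": [0,0,0]}]' --grip 53 --force 10

```text
clock: 6.05
tool_pos: [0.6074, -0.251, 0.0476]
tcp_rot: [-0.0, 0.067, 0.998, 0.0]
wrist_force: [-0.2, -0.1, 0.4]
width: 0.0628
gripper_force: 0.0
```

>>> apply_moves --motion '[{"travel": [0,0,0],"twist": [0,0,0]},{"travel": [0,0,0],"twist": [0,0,0]},{"travel": [0,0,0],"twist": [0,0,0]},{"travel": [0,0,0],"twist": [0,0,0]}]' --grip 30 --force 40

```text
clock: 6.45
tool_pos: [0.6075, -0.2506, 0.0476]
tcp_rot: [-0.0, 0.067, 0.998, 0.0]
wrist_force: [0.1, 1.2, 0.9]
width: 0.0498
gripper_force: 39.9
```

>>> apply_moves --motion '[{"travel": [0,0,-0.1],"twist": [0,0,0]},{"travel": [0,0,-0.3],"twist": [0,0,0]},{"travel": [0,0,-0.6],"twist": [0,0,0]},{"travel": [0,0,-0.7],"twist": [0,0,0]},{"travel": [0,0,-0.7],"twist": [0,0,0]},{"travel": [0,0,-0.6],"twist": [0,0,0]},{"travel": [0,0,-0.4],"twist": [0,0,0]},{"travel": [0,0,0],"twist": [0,0,0]}]'

```text
clock: 7.25
tool_pos: [0.6082, -0.2517, 0.1514]
tcp_rot: [0.002, 0.067, 0.998, -0.0]
wrist_force: [-0.4, 0.4, -5.7]
width: 0.0493
gripper_force: 39.9
```

>>> apply_moves --motion '[{"travel": [0.15,0.13,0],"twist": [0,0,0]},{"travel": [0.4,0.34,0],"twist": [0,0,0]},{"travel": [0.6,0.51,0],"twist": [0,0,0]},{"travel": [0.8,0.68,0],"twist": [0,0,0]},{"travel": [0.8,0.68,0],"twist": [0,0,0]},{"travel": [0.8,0.68,0],"twist": [0,0,0]},{"travel": [0.8,0.68,0],"twist": [0,0,0]},{"travel": [0.6,0.51,0],"twist": [0,0,0]}]'

```text
clock: 8.05
tool_pos: [0.4741, -0.1038, 0.1482]
tcp_rot: [-0.002, 0.067, 0.998, 0.001]
wrist_force: [0.4, 0.1, -6.1]
width: 0.0496
gripper_force: 39.9
```

>>> apply_moves --motion '[{"travel": [0.4,0.34,0],"twist": [0,0,0]},{"travel": [0.2,0.16,0],"twist": [0,0,0]},{"travel": [0,0,0],"twist": [0,0,0]},{"travel": [0,0,0],"twist": [0,0,0]},{"travel": [0,0,0],"twist": [0,0,0]}]'

```text
clock: 8.55
tool_pos: [0.462, -0.0895, 0.1496]
tcp_rot: [0.0, 0.068, 0.998, -0.0]
wrist_force: [0.4, 0.1, -6.1]
width: 0.0499
gripper_force: 39.9
```

Run:
```python
from h import *
np.set_printoptions(precision=4,suppress=True)
s=monitor.read_state();print(s["tool_pos"],s["tcp_rot"],s["qpos"])
f=lambda im,x,y,w,h:cv2.resize(im[y:y+h,x:x+w],(400,400),interpolation=cv2.INTER_CUBIC)
w=Cam("wrist");t=Cam("scene");u=t.proj([.4616,-.0885,.12])[0].astype(int)
cv2.imwrite("pics/c4.png",np.hstack([f(t.im,u[0]-40,u[1]-40,80,80),f(w.im,200,150,240,240)])[:,:,::-1])
for c,n in((t,"sc"),(w,"w")):
    m=c.blobs((0,130,60),(8,255,255),None,4);print(n,[(b[0],b[1]) for b in m])
z=s["tool_pos"][2]-.0476+.076;R=np.array([[.991,-.134],[.134,.991]]);print(u,z)
p=s["tool_pos"][:2]
P=[[*(p+np.array([ [.991,.134*-1],[.134,.991]])@[a,b]),z] for a in(-.0205,0,.0205) for b in(-.01,.01)]
print(t.proj(P),w.proj(P))
```

```text
[ 0.462  -0.0895  0.1496] [ 0.0003  0.0679  0.9977 -0.0003] [-0.2608  0.2299  0.4218  2.1033 -0.1258  0.8313  1.6709]
sc [(array([309.    , 131.3636]), np.int32(11)), (array([304.9091, 137.7727]), np.int32(22)), (array([311. , 140.5]), np.int32(14)), (array([249.6, 148.7]), np.int32(10)), (array([243.3333, 151.25  ]), np.int32(12)), (array([252.6364, 153.0909]), np.int32(11)), (array([127.125 , 166.3603]), np.int32(136)), (array([246.6364, 156.0909]), np.int32(11)), (array([256., 158.]), np.int32(11)), (array([249.5, 161. ]), np.int32(10))]
w [(array([ 68.0074, 242.702 ]), np.int32(406)), (array([294.8798, 251.4599]), np.int32(724)), (array([344.7415, 251.8579]), np.int32(739)), (array([ 87.7143, 249.0952]), np.int32(21)), (array([ 55.1698, 261.4981]), np.int32(265)), (array([295.5, 270. ]), np.int32(6)), (array([295.5607, 304.6449]), np.int32(107)), (array([343.3468, 304.9597]), np.int32(124)), (array([295.4136, 325.2507]), np.int32(706)), (array([342.2741, 325.4461]), np.int32(686))]
[309 152] 0.1780294319233695
[[306.1024 132.5627]
 [313.4454 133.4285]
 [304.7272 138.3297]
 [312.1422 139.2135]
 [303.3241 144.2141]
 [310.8124 145.1164]] [[286.6701 246.1057]
 [333.563  233.8749]
 [300.6228 289.4157]
 [346.0254 278.0184]
 [313.6508 329.8553]
 [357.6543 319.2094]]
```

View pics/c4.png

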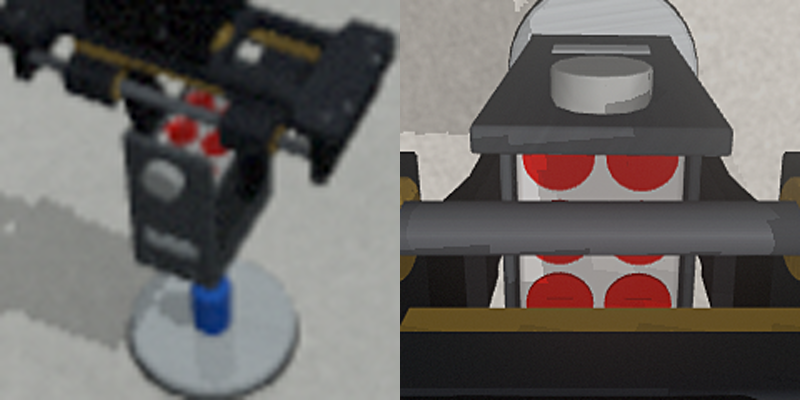

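Run:
```python
from h import *
np.set_printoptions(precision=4,suppress=True)
w=Cam("wrist");p=monitor.read_state()["tool_pos"];print(p)
A=np.array([[.991,-.134],[.134,.991]])
g=cv2.cvtColor(w.im,cv2.COLOR_RGB2GRAY).astype(float)
v=g[205:262,270:290].mean(1);print(v.astype(int))
z=p[2]-.0476
for r in(226.2,243):print(r,(w.back([320,r],z+.106)[0,:2]-p[:2])@A.T)
for q in((294.9,251.5),(295.4,325.2),(344.7,251.9),(342.3,325.4)):print(q,(w.back(q,z+.076)[0,:2]-p[:2])@A.T)
for q in((281.5,265),(413.5-3,265)):pass
```

```text
[ 0.4617 -0.0892  0.1495]
[ 60  60  61  60  60  60  60  59  59  59  59  59  59  59  58  58  58  58
  57  57  66  81  83  86  87  86  85  85  85  85  85  77  69  70  71  70
  66  75  97  98  97  98  97 100 102 102 104 106 111 115 119 124 126 132
 137 142 149]
226.2 [-0.0356 -0.0015]
243 [-0.0299 -0.0015]
(294.9, 251.5) [-0.0146 -0.0119]
(295.4, 325.2) [ 0.0202 -0.0123]
(344.7, 251.9) [-0.0144  0.0088]
(342.3, 325.4) [0.0203 0.0083]
```

The scene crop shows the gripped bucket just above the post, and the wrist crop shows its lids square between the fingers. I apply a small correction and descend.

>>> apply_moves --motion '[{"travel": [0.04,0.05,0.1],"twist": [0,0,0]},{"travel": [0,0,0.3],"twist": [0,0,0]},{"travel": [0,0,0.4],"twist": [0,0,0]},{"travel": [0,0,0.4],"twist": [0,0,0]},{"travel": [0,0,0.2],"twist": [0,0,0]},{"travel": [0,0,0.1],"twist": [0,0,0]},{"travel": [0,0,0],"twist": [0,0,0]}]'

```text
clock: 9.4
tool_pos: [0.4602, -0.087, 0.1041]
tcp_rot: [-0.001, 0.067, 0.998, -0.0]
wrist_force: [-0.2, 0.1, -6.7]
width: 0.0495
gripper_force: 39.9
```

>>> apply_moves --motion '[{"travel": [0,0,0.1],"twist": [0,0,0]},{"travel": [0,0,0.1],"twist": [0,0,0]},{"travel": [0,0,0.1],"twist": [0,0,0]},{"travel": [0,0,0],"twist": [0,0,0]}]'

```text
clock: 9.8
tool_pos: [0.4601, -0.0869, 0.0953]
tcp_rot: [-0.0, 0.067, 0.998, 0.0]
wrist_force: [-0.3, -0.6, -5.8]
width: 0.0495
gripper_force: 39.9
```

>>> apply_moves --motion '[{"travel": [0,0,0.1],"twist": [0,0,0]},{"travel": [0,0,0.1],"twist": [0,0,0]},{"travel": [0,0,0.1],"twist": [0,0,0]},{"travel": [0,0,0],"twist": [0,0,0]}]'

```text
clock: 10.2
tool_pos: [0.4605, -0.087, 0.0864]
tcp_rot: [-0.0, 0.067, 0.998, 0.0]
wrist_force: [0.1, -0.5, -3.5]
width: 0.0497
gripper_force: 39.9
```

The load dropped by 2.3 N, which is the rack's weight, so the rack now rests on the post. I keep lowering.

>>> apply_moves --motion '[{"travel": [0,0,0.15],"twist": [0,0,0]},{"travel": [0,0,0.2],"twist": [0,0,0]},{"travel": [0,0,0.2],"twist": [0,0,0]},{"travel": [0,0,0.15],"twist": [0,0,0]},{"travel": [0,0,0.05],"twist": [0,0,0]},{"travel": [0,0,0],"twist": [0,0,0]}]'

```text
clock: 10.8
tool_pos: [0.4602, -0.087, 0.0637]
tcp_rot: [-0.0, 0.067, 0.998, -0.0]
wrist_force: [-0.3, -0.1, -3.9]
width: 0.0501
gripper_force: 39.9
```

>>> apply_moves --motion '[{"travel": [0,0,0.04],"twist": [0,0,0]},{"travel": [0,0,0.04],"twist": [0,0,0]},{"travel": [0,0,0],"twist": [0,0,0]}]'

```text
clock: 11.1
tool_pos: [0.4604, -0.0869, 0.0617]
tcp_rot: [0.0, 0.067, 0.998, 0.0]
wrist_force: [0.1, -0.1, -2.8]
width: 0.0498
gripper_force: 39.9
```

>>> apply_moves --motion '[{"travel": [0,0,0.04],"twist": [0,0,0]},{"travel": [0,0,0.03],"twist": [0,0,0]},{"travel": [0,0,0],"twist": [0,0,0]}]'

```text
clock: 11.4
tool_pos: [0.4605, -0.087, 0.0596]
tcp_rot: [0.0, 0.067, 0.998, 0.0]
wrist_force: [0.7, -0.3, -3.8]
width: 0.0496
gripper_force: 39.9
```

>>> apply_moves --motion '[{"travel": [0,0,0.04],"twist": [0,0,0]},{"travel": [0,0,0],"twist": [0,0,0]}]'

```text
clock: 11.6
tool_pos: [0.4605, -0.087, 0.0595]
tcp_rot: [-0.0, 0.067, 0.998, 0.0]
wrist_force: [-3.7, 0.6, 9.4]
width: 0.0498
gripper_force: 39.9
```

>>> apply_moves --motion '[{"travel": [0,0,0.04],"twist": [0,0,0]},{"travel": [0,0,0],"twist": [0,0,0]}]'

```text
clock: 11.8
tool_pos: [0.4605, -0.0869, 0.0594]
tcp_rot: [-0.0, 0.067, 0.998, 0.001]
wrist_force: [-6.8, 2.4, 22.2]
width: 0.0499
gripper_force: 39.9
```

The bucket is seated. I relieve the push and release it.

>>> apply_moves --motion '[{"travel": [0,0,-0.06],"twist": [0,0,0]},{"travel": [0,0,0],"twist": [0,0,0]}]' --force 10

```text
clock: 12.0
tool_pos: [0.4609, -0.0871, 0.0594]
tcp_rot: [0.001, 0.067, 0.998, 0.0]
wrist_force: [-2.5, -0.4, 6.6]
width: 0.0502
gripper_force: 10.0
```

>>> apply_moves --motion '[{"travel": [0,0,0],"twist": [0,0,0]},{"travel": [0,0,0],"twist": [0,0,0]},{"travel": [0,0,0],"twist": [0,0,0]},{"travel": [0,0,0],"twist": [0,0,0]}]' --grip 80

```text
clock: 12.4
tool_pos: [0.4605, -0.087, 0.0589]
tcp_rot: [-0.0, 0.067, 0.998, 0.0]
wrist_force: [-0.6, -0.5, 0.1]
width: 0.0742
gripper_force: 0.0
```

>>> apply_moves --motion '[{"travel": [0,0,-0.3],"twist": [0,0,0]},{"travel": [0,0,-0.5],"twist": [0,0,0]},{"travel": [0,0,-0.4],"twist": [0,0,0]},{"travel": [0,0,0],"twist": [0,0,0]},{"travel": [0,0,0],"twist": [0,0,0]}]'

```text
clock: 12.9
tool_pos: [0.4606, -0.0868, 0.0953]
tcp_rot: [0.0, 0.067, 0.998, 0.0]
wrist_force: [-0.7, -0.8, -0.8]
width: 0.0798
gripper_force: 0.0
```

Run:
```python
from h import *
f=lambda im,x,y,w,h:cv2.resize(im[y:y+h,x:x+w],(400,400),interpolation=cv2.INTER_CUBIC)
w=Cam("wrist");t=Cam("scene");u=t.proj([.4616,-.0885,.09])[0].astype(int)
cv2.imwrite("pics/c5.png",np.hstack([f(t.im,u[0]-40,u[1]-40,80,80),f(w.im,200,150,240,240)])[:,:,::-1])
print(monitor.read_state()["tool_pos"])
```

```text
[ 0.46000601 -0.08681045  0.09466624]
```

View pics/c5.png

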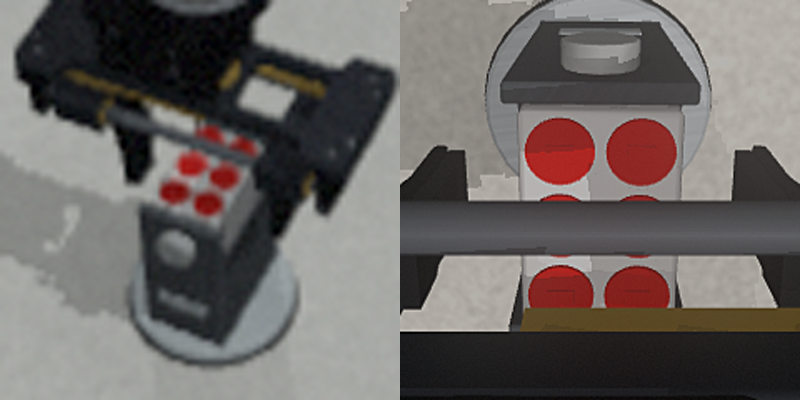

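The rack stands raised on the post in the seated bucket (left crop, 200,190). I grip it by its long sides.

>>> apply_moves --motion '[{"travel": [0,0,0],"twist": [0,0,0]},{"travel": [0,0,0],"twist": [0,0,0]},{"travel": [0,0,0],"twist": [0,0,0]},{"travel": [0,0,0],"twist": [0,0,0]},{"travel": [0,0,0],"twist": [0,0,0]}]' --grip 44 --force 8

```text
clock: 13.5
tool_pos: [0.4604, -0.087, 0.0949]
tcp_rot: [-0.0, 0.067, 0.998, 0.0]
wrist_force: [0.8, -0.1, 0.5]
width: 0.0488
gripper_force: 0.0
```

>>> apply_moves --motion '[{"travel": [0,0,0],"twist": [0,0,0]},{"travel": [0,0,0],"twist": [0,0,0]},{"travel": [0,0,0],"twist": [0,0,0]}]' --grip 30 --force 25

```text
clock: 13.8
tool_pos: [0.4604, -0.087, 0.095]
tcp_rot: [-0.0, 0.067, 0.998, 0.0]
wrist_force: [0.2, -0.3, 0.1]
width: 0.0419
gripper_force: 25.0
```

>>> apply_moves --motion '[{"travel": [0,0,-0.1],"twist": [0,0,0]},{"travel": [0,0,-0.2],"twist": [0,0,0]},{"travel": [0,0,-0.3],"twist": [0,0,0]},{"travel": [0,0,-0.4],"twist": [0,0,0]},{"travel": [0,0,-0.5],"twist": [0,0,0]},{"travel": [0,0,-0.5],"twist": [0,0,0]},{"travel": [0,0,-0.5],"twist": [0,0,0]},{"travel": [0,0,-0.3],"twist": [0,0,0]}]'

```text
clock: 14.6
tool_pos: [0.4611, -0.0871, 0.181]
tcp_rot: [0.001, 0.067, 0.998, 0.0]
wrist_force: [-0.5, -0.9, -2.3]
width: 0.0421
gripper_force: 25.0
```

>>> apply_moves --motion '[{"travel": [0,0.2,0],"twist": [0,0,0]},{"travel": [-0.2,0.5,0],"twist": [0,0,0]},{"travel": [-0.3,0.8,0],"twist": [0,0,0]},{"travel": [-0.3,0.9,0],"twist": [0,0,0]},{"travel": [-0.3,0.9,0],"twist": [0,0,0]},{"travel": [-0.3,0.8,0.1],"twist": [0,0,0]},{"travel": [-0.2,0.5,0.3],"twist": [0,0,0]},{"travel": [-0.1,0.2,0.5],"twist": [0,0,0]}]'

```text
clock: 15.4
tool_pos: [0.5312, 0.0516, 0.151]
tcp_rot: [0.0, 0.066, 0.998, 0.0]
wrist_force: [0.8, -0.8, -2.4]
width: 0.0416
gripper_force: 25.0
```

>>> apply_moves --motion '[{"travel": [0,0,0.8],"twist": [0,0,0]},{"travel": [0,0,0.8],"twist": [0,0,0]},{"travel": [0,0,0.8],"twist": [0,0,0]},{"travel": [0,0,0.5],"twist": [0,0,0]},{"travel": [0,0,0.2],"twist": [0,0,0]},{"travel": [0,0,0.1],"twist": [0,0,0]},{"travel": [0,0,0],"twist": [0,0,0]}]'

```text
clock: 16.1
tool_pos: [0.5302, 0.0485, 0.0558]
tcp_rot: [-0.0, 0.068, 0.998, -0.0]
wrist_force: [-0.2, 0.4, -3.1]
width: 0.0417
gripper_force: 25.0
```

Contact is expected at a TCP height of about 0.045.

>>> apply_moves --motion '[{"travel": [0,0,0.1],"twist": [0,0,0]},{"travel": [0,0,0.1],"twist": [0,0,0]},{"travel": [0,0,0.05],"twist": [0,0,0]},{"travel": [0,0,0],"twist": [0,0,0]}]'

```text
clock: 16.5
tool_pos: [0.5303, 0.0489, 0.0485]
tcp_rot: [0.0, 0.067, 0.998, 0.0]
wrist_force: [0.2, 0.6, -3.1]
width: 0.0414
gripper_force: 25.0
```

>>> apply_moves --motion '[{"travel": [0,0,0.05],"twist": [0,0,0]},{"travel": [0,0,0.04],"twist": [0,0,0]},{"travel": [0,0,0],"twist": [0,0,0]}]'

```text
clock: 16.8
tool_pos: [0.5302, 0.0489, 0.0457]
tcp_rot: [-0.0, 0.067, 0.998, 0.0]
wrist_force: [-0.3, 0.8, -2.1]
width: 0.0419
gripper_force: 25.0
```

>>> apply_moves --motion '[{"travel": [0,0,0.04],"twist": [0,0,0]},{"travel": [0,0,0],"twist": [0,0,0]}]'

```text
clock: 17.0
tool_pos: [0.5305, 0.0489, 0.045]
tcp_rot: [0.0, 0.067, 0.998, 0.0]
wrist_force: [-1.4, 0.4, 2.2]
width: 0.042
gripper_force: 25.0
```

>>> apply_moves --motion '[{"travel": [0,0,0.03],"twist": [0,0,0]},{"travel": [0,0,0],"twist": [0,0,0]}]'

```text
clock: 17.2
tool_pos: [0.5305, 0.0489, 0.045]
tcp_rot: [0.0, 0.067, 0.998, 0.0]
wrist_force: [-3.3, 0.5, 9.8]
width: 0.0416
gripper_force: 25.0
```

>>> apply_moves --motion '[{"travel": [0,0,-0.05],"twist": [0,0,0]},{"travel": [0,0,0],"twist": [0,0,0]}]' --force 8

```text
clock: 17.4
tool_pos: [0.5304, 0.0489, 0.0452]
tcp_rot: [0.0, 0.067, 0.998, 0.0]
wrist_force: [-0.9, 0.5, -2.0]
width: 0.0422
gripper_force: 8.0
```

>>> apply_moves --motion '[{"travel": [0,0,0],"twist": [0,0,0]},{"travel": [0,0,0],"twist": [0,0,0]},{"travel": [0,0,0],"twist": [0,0,0]},{"travel": [0,0,-0.3],"twist": [0,0,0]},{"travel": [0,0,-0.6],"twist": [0,0,0]},{"travel": [0,0,-0.8],"twist": [0,0,0]},{"travel": [0,0,-0.4],"twist": [0,0,0.5]}]' --grip 87

```text
clock: 18.1
tool_pos: [0.5315, 0.0488, 0.1106]
tcp_rot: [0.002, 0.106, 0.994, 0.001]
wrist_force: [1.0, 0.3, 0.2]
width: 0.0849
gripper_force: 0.0
```

>>> apply_moves --motion '[{"travel": [0,0,0],"twist": [0,0,0.9]},{"travel": [0,0,0],"twist": [0,0,0.9]},{"travel": [0,0,0],"twist": [0,0,0.9]},{"travel": [0,0,0],"twist": [0,0,0.9]},{"travel": [0,0,0],"twist": [0,0,0.9]},{"travel": [0,0,0],"twist": [0,0,0.9]},{"travel": [0,0,0],"twist": [0,0,0.9]},{"travel": [0,0,0],"twist": [0,0,0.9]}]'

```text
clock: 18.9
tool_pos: [0.5305, 0.049, 0.1089]
tcp_rot: [0.0, 0.603, 0.798, 0.0]
wrist_force: [0.3, -1.1, -0.3]
width: 0.0869
gripper_force: 0.0
```

>>> apply_moves --motion '[{"travel": [0,0,0],"twist": [0,0,0.9]},{"travel": [0,0,0],"twist": [0,0,0.9]},{"travel": [0,0,0],"twist": [0,0,0.7]},{"travel": [0,0,0],"twist": [0,0,0.27]},{"travel": [0,0,0],"twist": [0,0,0]},{"travel": [0,0,0],"twist": [0,0,0]}]'

```text
clock: 19.5
tool_pos: [0.5304, 0.0491, 0.1086]
tcp_rot: [-0.0, 0.753, 0.658, 0.0]
wrist_force: [0.0, 0.1, -0.9]
width: 0.0869
gripper_force: 0.0
```

Run:
```python
from h import *
np.set_printoptions(precision=4,suppress=True)
s=monitor.read_state();print(s["tool_pos"],s["tcp_rot"],s["qpos"])
f=lambda im,x,y,w,h:cv2.resize(im[y:y+h,x:x+w],(400,400),interpolation=cv2.INTER_CUBIC)
t=Cam("scene");u=t.proj([.4616,-.0885,.09])[0].astype(int);v=t.proj([.53,.049,.07])[0].astype(int);print(u,v)
cv2.imwrite("pics/c6.png",np.hstack([f(t.im,u[0]-40,u[1]-40,80,80),f(t.im,v[0]-40,v[1]-40,80,80)])[:,:,::-1])
for b in t.blobs((0,130,60),(8,255,255),(*(v-35),*(v+35)),4):print(t.back(b[0],.07)[0],b[1])
w=Cam("wrist");print("wrist")
for b in w.blobs((0,130,60),(8,255,255),None,40):print(b[0],w.back(b[0],.07)[0],b[1])
```

```text
[0.5304 0.0491 0.1086] [-0.0001  0.7526  0.6585  0.0003] [-0.7328  0.4495  0.7282  2.0168 -0.4068  0.8213  0.096 ]
[309 159] [350 193]
[0.5562 0.056  0.07  ] 16
wrist
[288.4343 216.3138] [0.513  0.0596 0.07  ] 647
[322.7422 216.6258] [0.5335 0.0566 0.07  ] 644
[356.955  216.8075] [0.5539 0.0538 0.07  ] 644
[288.9048 248.1117] [0.5101 0.0392 0.07  ] 609
[322.4089 248.5331] [0.5306 0.0362 0.07  ] 604
[355.7802 248.8033] [0.551  0.0333 0.07  ] 605
```

View pics/c6.png

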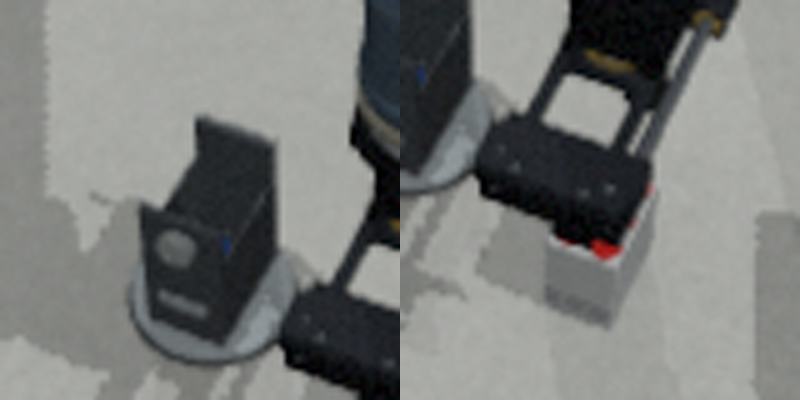

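The scene view shows the empty bucket standing upright on the stand and the rack standing on the bench. I regrip the rack by its ends.

>>> apply_moves --motion '[{"travel": [0,0,0.3],"twist": [0,0,0]},{"travel": [0,0,0.7],"twist": [0,0,0]},{"travel": [0,0,0.6],"twist": [0,0,0]},{"travel": [0,0,0.3],"twist": [0,0,0]},{"travel": [0,0,0.08],"twist": [0,0,0]},{"travel": [0,0,0],"twist": [0,0,0]},{"travel": [0,0,0],"twist": [0,0,0]}]'

```text
clock: 20.3
tool_pos: [0.5309, 0.0488, 0.0494]
tcp_rot: [0.0, 0.753, 0.658, 0.001]
wrist_force: [0.6, 0.7, -0.5]
width: 0.0874
gripper_force: 0.0
```

>>> apply_moves --motion '[{"travel": [0,0,0],"twist": [0,0,0]},{"travel": [0,0,0],"twist": [0,0,0]},{"travel": [0,0,0],"twist": [0,0,0]}]' --grip 65 --force 8

```text
clock: 20.6
tool_pos: [0.5305, 0.049, 0.0492]
tcp_rot: [0.0, 0.753, 0.658, 0.0]
wrist_force: [-0.2, 0.2, 0.4]
width: 0.0711
gripper_force: 0.0
```

>>> apply_moves --motion '[{"travel": [0,0,0],"twist": [0,0,0]},{"travel": [0,0,0],"twist": [0,0,0]},{"travel": [0,0,0],"twist": [0,0,0]}]' --grip 50 --force 25

```text
clock: 20.9
tool_pos: [0.5309, 0.0489, 0.0491]
tcp_rot: [0.0, 0.753, 0.658, 0.0]
wrist_force: [1.7, -0.4, 1.7]
width: 0.0616
gripper_force: 25.0
```

>>> apply_moves --motion '[{"travel": [0,0,-0.1],"twist": [0,0,0]},{"travel": [0,0,-0.4],"twist": [0,0,0]},{"travel": [0,0,-0.7],"twist": [0,0,0]},{"travel": [0,0,-0.9],"twist": [0,0,-0.3]},{"travel": [0,0,-1],"twist": [0,0,-0.5]},{"travel": [0,0,-1],"twist": [0,0,-0.6]},{"travel": [0,0,-0.7],"twist": [0,0,-0.5]},{"travel": [0,0,-0.3],"twist": [0,0,-0.37]}]'

```text
clock: 21.7
tool_pos: [0.5309, 0.0485, 0.2045]
tcp_rot: [0.001, 0.63, 0.777, 0.001]
wrist_force: [0.3, 1.0, -3.6]
width: 0.0619
gripper_force: 25.0
```

>>> apply_moves --motion '[{"travel": [0,0,0],"twist": [0,0,0]},{"travel": [0,0,0],"twist": [0,0,0]},{"travel": [0,0,0],"twist": [0,0,0]}]'

```text
clock: 22.0
tool_pos: [0.5294, 0.0488, 0.2009]
tcp_rot: [-0.001, 0.631, 0.776, -0.001]
wrist_force: [-0.2, 0.6, -2.6]
width: 0.0618
gripper_force: 25.0
```

Run:
```python
from h import *
np.set_printoptions(precision=4,suppress=True)
s=monitor.read_state();print(s["tool_pos"],s["tcp_rot"],s["qpos"])
w=Cam("wrist");cv2.imwrite("pics/w7.png",w.im[:,:,::-1])
np.savez("pics/w7.npz",T=w.T,im=w.im)
a=np.radians(11.92);d=np.array([np.cos(a),np.sin(a)]);e=np.array([-d[1],d[0]]);c=np.array([.5163,.2587])
for x in(-.065,.065):
    for y in(-.077,-.023,.023,.077):print(x,y,w.proj([*(c+x*d+y*e),.014 if x<0 else .045])[0])
```

```text
[0.5294 0.0488 0.2009] [-0.0007  0.631   0.7758 -0.0009] [-0.7564  0.3038  0.7252  1.9285 -0.238   0.9979  0.2819]
-0.065 -0.077 [282.9122  42.1803]
-0.065 -0.023 [281.0668 -24.347 ]
-0.065 0.023 [279.357  -85.9835]
-0.065 0.077 [ 277.1654 -164.9936]
0.065 -0.077 [434.6218  34.4538]
0.065 -0.023 [440.231  -39.7708]
0.065 0.023 [ 445.476  -109.1746]
0.065 0.077 [ 452.2679 -199.0493]
```

View pics/w7.png

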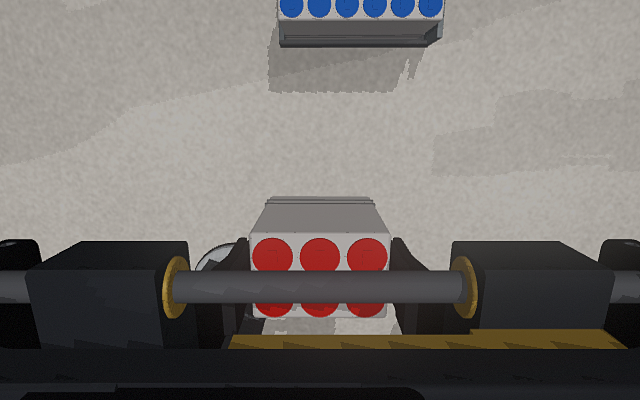

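>>> apply_moves --motion '[{"travel": [0.2,0.1,0],"twist": [0,0,0]},{"travel": [0.5,0.25,0],"twist": [0,0,0]},{"travel": [0.8,0.35,0],"twist": [0,0,0]},{"travel": [0.8,0.35,0],"twist": [0,0,0]},{"travel": [0.7,0.35,0],"twist": [0,0,0]},{"travel": [0.5,0.2,0],"twist": [0,0,0]},{"travel": [0.2,0.1,0],"twist": [0,0,0]},{"travel": [0,0,0],"twist": [0,0,0]}]'

```text
clock: 22.85
tool_pos: [0.5575, 0.1688, 0.2015]
tcp_rot: [0.0, 0.63, 0.777, -0.0]
wrist_force: [-0.0, -0.4, -2.7]
width: 0.0619
gripper_force: 25.0
```

>>> apply_moves --motion '[{"travel": [0,0,0],"twist": [0,0,0]},{"travel": [0,0,0],"twist": [0,0,0]},{"travel": [0,0,0],"twist": [0,0,0]}]'

```text
clock: 23.15
tool_pos: [0.5575, 0.1667, 0.202]
tcp_rot: [-0.0, 0.631, 0.775, 0.0]
wrist_force: [0.0, 0.4, -3.0]
width: 0.0618
gripper_force: 25.0
```

```bash
cat > fit.py <<'E'
from h import *
from scipy.optimize import minimize
np.set_printoptions(precision=4,suppress=True)
s=monitor.read_state();print(s["tool_pos"],s["tcp_rot"])
w=Cam("wrist");cv2.imwrite("pics/w8.png",w.im[:,:,::-1])
B=w.blobs((100,120,50),(125,255,255),None,100);P=np.array([w.back(b[0],.075)[0,:2] for b in B]);print("blue",P[np.argsort(P[:,1])].T)
R=w.blobs((0,130,60),(8,255,255),None,100);zl=s["tool_pos"][2]+.021
P=np.array([w.back(b[0],zl)[0,:2] for b in R]);print("red",P.T)
a=np.radians(11.92);d=np.array([np.cos(a),np.sin(a)]);e=np.array([-d[1],d[0]]);c=np.array([.5163,.2587])
for x in(-.065,-.07,.065,.07):
    for y in(-.077,-.029,-.023,.023,.077):print(x,y,w.proj([*(c+x*d+y*e),.014 if x<0 else .045])[0].round(0))
E
python3 fit.py
```

```text
[0.5575 0.1667 0.202 ] [-0.      0.6314  0.7755  0.0001]
blue [[0.4779 0.4981 0.5183 0.5385 0.5587 0.4736 0.5788 0.4938 0.514  0.5342
  0.5545 0.5745 0.46   0.4803 0.5004 0.5207 0.5407 0.561  0.75  ]
 [0.187  0.1912 0.1955 0.1997 0.2039 0.207  0.2082 0.2113 0.2155 0.2198
  0.224  0.2283 0.285  0.2894 0.2936 0.2979 0.3022 0.3065 0.3303]]
red [[0.5351 0.5554 0.5756 0.5403 0.5607 0.581 ]
 [0.1707 0.1749 0.1791 0.145  0.1492 0.1534]]
-0.065 -0.077 [234. 161.]
-0.065 -0.029 [231. 112.]
-0.065 -0.023 [231. 105.]
-0.065 0.023 [227.  54.]
-0.065 0.077 [223. -11.]
-0.07 -0.077 [229. 161.]
-0.07 -0.029 [226. 112.]
-0.07 -0.023 [225. 105.]
-0.07 0.023 [222.  54.]
-0.07 0.077 [217. -11.]
0.065 -0.077 [368. 165.]
0.065 -0.029 [369. 111.]
0.065 -0.023 [370. 104.]
0.065 0.023 [371.  47.]
0.065 0.077 [374. -25.]
0.07 -0.077 [373. 165.]
0.07 -0.029 [375. 111.]
0.07 -0.023 [375. 104.]
0.07 0.023 [377.  47.]
0.07 0.077 [380. -25.]
```

View pics/w8.png

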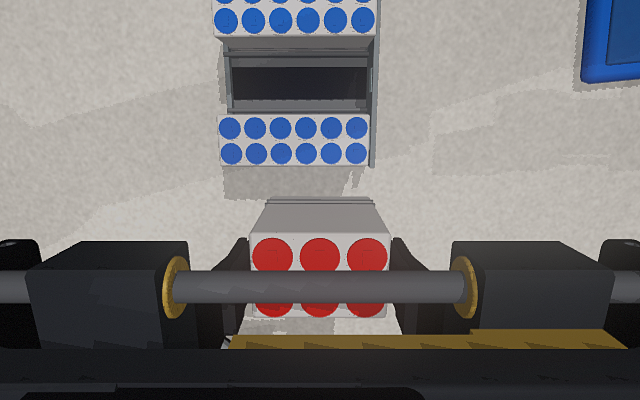

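The view shows the tray stop on the right (col ~372), the free lane (rows 68-110), and the held rack with lids at (272-366, 255). I now take the edges numerically.

Run:
```python
from h import *
np.set_printoptions(precision=4,suppress=True,linewidth=200)
w=Cam("wrist");g=cv2.cvtColor(w.im,cv2.COLOR_RGB2GRAY).astype(int)
a=np.radians(11.92);d=np.array([np.cos(a),np.sin(a)]);e=np.array([-d[1],d[0]])
for c0 in(250,290,330):print("col",c0,g[36:118,c0-6:c0+7].mean(1).astype(int))
for r0 in(60,85,100,130):print("row",r0,"L",g[r0-4:r0+5,214:242].mean(0).astype(int),"R",g[r0-4:r0+5,355:390].mean(0).astype(int))
u=w.proj([*(np.array([.5173,.2568])),.005])[0];print(u)
A=np.array([d,e]);m=np.array([.5173,.2568])
for y in(.023,.027):print(y,w.proj([*(m+y*e),.017]),w.proj([*(m+y*e),.005]),"rack_b top",w.proj([*(m-.029*e),.075]),w.proj([*(m+.029*e),.005]))
```

```text
col 250 [136  99  95  97  98  98  98  98  98  98  98  98  96  82  82  99  82  88  88  81  65  52  73  94  90  90  90  90  90  92  91  57  34  38  38  38  39  39  39  39  39  39  39  39  39  40  39  40  40
  40  41  40  40  41  40  41  41  41  41  42  42  41  39  46  94 105 107 106 106 105 106 105  93 111 108  91  70  82 110 182 189 178]
col 290 [128  90  94  95  95  95  95  95  95  95  95  94  80  96  81  98  76  81  80  71  55  49  71  85  84  83  83  83  83  85  85  53  29  34  33  34  34  34  34  33  34  34  35  34  35  34  35  35  35
  35  35  36  35  35  36  36  36  35  36  37  37  36  33  46 104 108 105 105 105 105 105 103  89 114 109  84  65  83 120 185 187 188]
col 330 [117  89  94  95  96  96  95  96  96  95  96  95  79  94  84  94  73  83  80  71  52  50  71  86  85  84  84  84  84  86  86  40  33  35  36  36  36  36  36  37  37  36  36  36  37  37  37  36  37
  37  37  38  37  38  38  38  38  39  39  39  39  38  36  48 106 109 106 106 106 106 107 105  94 118 107  82  69  85 131 191 190 167]
row 60 L [182 184 186 178 155 149 148 150 153 154 107 102 105 107 101  62  64  71  
[... 516 characters left out ...]
5 128 130 134 118  69  68  75  77  77  76  76  73  76  78] R [ 76  69  70  70  71  71  71  71  71  72  71  68  71  70  70  69  64 126 134 132 132 126 149 181 177 176 176 174 174 174 175 176 176 176 176]
row 130 L [176 175 178 150 163 116  92  88  89  89  90  90  90  89  89  89  90  87  86  89  90  89  89  88  86  85 138 195] R [ 94  94  94  94  94  95  96  95  95  94  98 118 173 188 122  76 126 134 133 132 129 165 182 178 178 178 178 178 177 177 177 177 177 176 175]
[298.5429  83.0496]
0.023 [[297.2981  55.7765]] [[298.0835  57.7056]] rack_b top [[294.0696 114.3058]] [[297.9609  50.945 ]]
0.027 [[297.2111  51.1084]] [[298.0019  53.2055]] rack_b top [[294.0696 114.3058]] [[297.9609  50.945 ]]
```

Run:
```python
from h import *
np.set_printoptions(precision=4,suppress=True,linewidth=200)
w=Cam("wrist");s=monitor.read_state();print(s["tool_pos"])
a=np.radians(11.92);d=np.array([np.cos(a),np.sin(a)]);e=np.array([-d[1],d[0]]);A=np.array([d,e]);m=np.array([.5173,.2568])
for r,z in((51.5,.017),(55.5,.017),(108,.017),(66.7,.005),(99.5,.005)):print(r,[(A@(w.back([c,r],z)[0,:2]-m)).round(4) for c in(250,290,330)])
# stop: top face between inner edge and outer edge, z=.045
for r,ci,co in((60,372.7,378.7),(85,370.7,377.7),(100,371.7,377.5),(130,370.5,375.5)):print(r,[(A@(w.back([c,r],.045)[0,:2]-m)).round(4) for c in(ci,co)])
R=w.blobs((0,130,60),(8,255,255),(200,230,420,280),100);P=np.array([w.back(b[0],s["tool_pos"][2]+.021)[0,:2] for b in R]);print("red",P,[(A@(p-m)) for p in P])
```

```text
[0.5575 0.1674 0.202 ]
51.5 [array([-0.0436,  0.027 ]), array([-0.0067,  0.0269]), array([0.0303, 0.0268])]
55.5 [array([-0.0438,  0.0236]), array([-0.0067,  0.0235]), array([0.0303, 0.0234])]
108 [array([-0.0463, -0.0232]), array([-0.0079, -0.0233]), array([ 0.0305, -0.0234])]
66.7 [array([-0.0465,  0.0153]), array([-0.0079,  0.0152]), array([0.0306, 0.0151])]
99.5 [array([-0.0482, -0.015 ]), array([-0.0087, -0.0151]), array([ 0.0308, -0.0152])]
60 [array([0.066 , 0.0156]), array([0.0711, 0.0156])]
85 [array([ 0.065 , -0.0046]), array([ 0.0711, -0.0046])]
100 [array([ 0.0663, -0.0171]), array([ 0.0714, -0.0171])]
130 [array([ 0.0661, -0.0428]), array([ 0.0706, -0.0428])]
red [[0.5351 0.1712]
 [0.5554 0.1754]
 [0.5757 0.1796]] [array([-0.0003, -0.0874]), array([ 0.0205, -0.0875]), array([ 0.0411, -0.0876])]
```

>>> apply_moves --motion '[{"travel": [0.2,0.02,0],"twist": [0,0,-0.03]},{"travel": [0.5,0.04,0],"twist": [0,0,0]},{"travel": [0.7,0.04,0],"twist": [0,0,0]},{"travel": [0.7,0.04,0],"twist": [0,0,0]},{"travel": [0.6,0.04,0],"twist": [0,0,0]},{"travel": [0.4,0.04,0],"twist": [0,0,0]},{"travel": [0.16,0,0],"twist": [0,0,0]},{"travel": [0,0,0],"twist": [0,0,0]}]'

```text
clock: 24.1
tool_pos: [0.5434, 0.2656, 0.2017]
tcp_rot: [0.0, 0.628, 0.778, -0.0]
wrist_force: [-0.8, -0.7, -2.8]
width: 0.0617
gripper_force: 25.0
```

>>> apply_moves --motion '[{"travel": [0,0,0.3],"twist": [0,0,0]},{"travel": [0,0,0.6],"twist": [0,0,0]},{"travel": [0,0,0.6],"twist": [0,0,0]},{"travel": [0,0,0.4],"twist": [0,0,0]},{"travel": [0,0,0.2],"twist": [0,0,0]},{"travel": [0,0,0],"twist": [0,0,0]},{"travel": [0,0,0],"twist": [0,0,0]}]'

```text
clock: 24.8
tool_pos: [0.5441, 0.2648, 0.1393]
tcp_rot: [0.0, 0.629, 0.777, 0.0]
wrist_force: [0.2, 0.4, -2.6]
width: 0.062
gripper_force: 25.0
```

Run:
```python
from h import *
np.set_printoptions(precision=4,suppress=True,linewidth=200)
w=Cam("wrist");s=monitor.read_state();print(s["tool_pos"],s["tcp_rot"])
a=np.radians(11.92);d=np.array([np.cos(a),np.sin(a)]);e=np.array([-d[1],d[0]]);A=np.array([d,e]);m=np.array([.5173,.2568])
print("tcp in tray",A@(s["tool_pos"][:2]-[0,.0019]-m))
R=w.blobs((0,130,60),(8,255,255),(200,230,420,280),100);print("red",[(A@(w.back(b[0],s["tool_pos"][2]+.021)[0,:2]-m)) for b in R])
B=w.blobs((100,120,50),(125,255,255),None,300);print("blue",np.array([A@(w.back(b[0],.075)[0,:2]-m) for b in B]))
```

```text
[0.5443 0.265  0.1396] [0.0003 0.629  0.7774 0.0007]
tcp in tray [0.0277 0.0006]
red [array([0.0067, 0.0109]), array([0.0274, 0.0109]), array([0.048 , 0.0109])]
blue [[ 0.2196  0.0715]
 [-0.0503  0.0593]
 [-0.0297  0.0593]
 [-0.009   0.0594]
 [ 0.0117  0.0594]
 [ 0.0324  0.0595]
 [ 0.053   0.0596]
 [-0.0503  0.0387]
 [-0.0296  0.0387]
 [-0.0089  0.0388]
 [ 0.0118  0.0388]
 [ 0.0324  0.0389]
 [ 0.0531  0.039 ]]
```

>>> apply_moves --motion '[{"travel": [-0.03,0,0.2],"twist": [0,0,0]},{"travel": [0,0,0.4],"twist": [0,0,0]},{"travel": [0,0,0.5],"twist": [0,0,0]},{"travel": [0,0,0.5],"twist": [0,0,0]},{"travel": [0,0,0.4],"twist": [0,0,0]},{"travel": [0,0,0.19],"twist": [0,0,0]},{"travel": [0,0,0],"twist": [0,0,0]}]'

```text
clock: 25.55
tool_pos: [0.5431, 0.2638, 0.0718]
tcp_rot: [-0.0, 0.629, 0.777, -0.001]
wrist_force: [-0.4, 0.0, -2.6]
width: 0.0616
gripper_force: 25.0
```

>>> apply_moves --motion '[{"travel": [0,0,0.1],"twist": [0,0,0]},{"travel": [0,0,0.1],"twist": [0,0,0]},{"travel": [0,0,0.1],"twist": [0,0,0]},{"travel": [0,0,0.08],"twist": [0,0,0]},{"travel": [0,0,0],"twist": [0,0,0]}]'

```text
clock: 26.05
tool_pos: [0.5435, 0.2641, 0.0615]
tcp_rot: [-0.0, 0.629, 0.778, -0.0]
wrist_force: [-0.0, -0.2, -3.4]
width: 0.0615
gripper_force: 25.0
```

>>> apply_moves --motion '[{"travel": [0,0,0.08],"twist": [0,0,0]},{"travel": [0,0,0.08],"twist": [0,0,0]},{"travel": [0,0,0.05],"twist": [0,0,0]},{"travel": [0,0,0],"twist": [0,0,0]}]'

```text
clock: 26.45
tool_pos: [0.5436, 0.2641, 0.0552]
tcp_rot: [-0.0, 0.629, 0.777, -0.0]
wrist_force: [-0.9, 0.3, -1.9]
width: 0.0618
gripper_force: 25.0
```

>>> apply_moves --motion '[{"travel": [0,0,0.04],"twist": [0,0,0]},{"travel": [0,0,0],"twist": [0,0,0]}]'

```text
clock: 26.65
tool_pos: [0.5438, 0.2642, 0.0542]
tcp_rot: [-0.0, 0.629, 0.777, 0.0]
wrist_force: [-0.6, 0.7, -3.2]
width: 0.0619
gripper_force: 25.0
```

>>> apply_moves --motion '[{"travel": [0,0,0.03],"twist": [0,0,0]},{"travel": [0,0,0],"twist": [0,0,0]}]'

```text
clock: 26.85
tool_pos: [0.5439, 0.2641, 0.0541]
tcp_rot: [-0.0, 0.629, 0.777, 0.0]
wrist_force: [-1.6, -0.4, 3.5]
width: 0.0612
gripper_force: 25.0
```

The rack is on the lane floor. I slide it home along +tool y.

>>> apply_moves --motion '[{"travel": [0,0.05,-0.01],"twist": [0,0,0]},{"travel": [0,0.05,0],"twist": [0,0,0]},{"travel": [0,0.05,0],"twist": [0,0,0]},{"travel": [0,0.04,0],"twist": [0,0,0]},{"travel": [0,0,0],"twist": [0,0,0]}]'

```text
clock: 27.35
tool_pos: [0.5488, 0.2653, 0.0541]
tcp_rot: [-0.001, 0.629, 0.777, -0.0]
wrist_force: [-3.5, -1.0, 5.7]
width: 0.062
gripper_force: 25.0
```

>>> apply_moves --motion '[{"travel": [0,0.04,0],"twist": [0,0,0]},{"travel": [0,0,0],"twist": [0,0,0]}]'

```text
clock: 27.55
tool_pos: [0.5499, 0.2656, 0.0541]
tcp_rot: [-0.001, 0.629, 0.777, -0.0]
wrist_force: [-4.3, -0.8, 6.0]
width: 0.0622
gripper_force: 25.0
```

>>> apply_moves --motion '[{"travel": [0,0.04,0],"twist": [0,0,0]},{"travel": [0,0,0],"twist": [0,0,0]}]'

```text
clock: 27.75
tool_pos: [0.5511, 0.2658, 0.0541]
tcp_rot: [-0.001, 0.629, 0.778, -0.0]
wrist_force: [-3.9, -0.8, 5.6]
width: 0.062
gripper_force: 25.0
```

>>> apply_moves --motion '[{"travel": [0,0.04,0],"twist": [0,0,0]},{"travel": [0,0,0],"twist": [0,0,0]}]'

```text
clock: 27.95
tool_pos: [0.5517, 0.266, 0.0541]
tcp_rot: [-0.001, 0.629, 0.778, -0.001]
wrist_force: [-6.5, -1.9, 7.7]
width: 0.0615
gripper_force: 25.0
```

>>> apply_moves --motion '[{"travel": [0,0.04,0],"twist": [0,0,0]},{"travel": [0,0,0],"twist": [0,0,0]}]'

```text
clock: 28.15
tool_pos: [0.5517, 0.266, 0.0541]
tcp_rot: [-0.002, 0.629, 0.778, -0.002]
wrist_force: [-8.6, -2.5, 10.6]
width: 0.0617
gripper_force: 25.0
```

>>> apply_moves --motion '[{"travel": [0,0.02,0],"twist": [0,0,0]},{"travel": [0,0,-0.02],"twist": [0,0,0]},{"travel": [0,0,0],"twist": [0,0,0]}]' --force 6

```text
clock: 28.45
tool_pos: [0.5517, 0.266, 0.0538]
tcp_rot: [-0.002, 0.629, 0.778, -0.002]
wrist_force: [-6.9, -2.1, 5.6]
width: 0.062
gripper_force: 6.0
```

>>> apply_moves --motion '[{"travel": [0,0,0],"twist": [0,0,0]},{"travel": [0,0,0],"twist": [0,0,0]},{"travel": [0,0,0],"twist": [0,0,0]},{"travel": [0,0,0],"twist": [0,0,0]}]' --grip 78

```text
clock: 28.85
tool_pos: [0.5554, 0.2666, 0.0544]
tcp_rot: [0.0, 0.629, 0.777, 0.001]
wrist_force: [0.3, -0.7, 0.1]
width: 0.0771
gripper_force: 0.0
```

```bash
cat > chk.py <<'E'
from h import *
np.set_printoptions(precision=4,suppress=True,linewidth=200)
w=Cam("wrist");s=monitor.read_state();print(s["tool_pos"],s["tcp_rot"],s["wrist_force"])
a=np.radians(11.92);d=np.array([np.cos(a),np.sin(a)]);e=np.array([-d[1],d[0]]);A=np.array([d,e]);m=np.array([.5173,.2568])
R=w.blobs((0,130,60),(8,255,255),None,100);print("red",[(b[1],A@(w.back(b[0],.075)[0,:2]-m)) for b in R])
B=w.blobs((100,120,50),(125,255,255),None,300);print("blue",np.array([A@(w.back(b[0],.075)[0,:2]-m) for b in B]))
E
python3 chk.py
```

```text
[0.5552 0.2666 0.0544] [0.0003 0.6289 0.7775 0.0004] [0.632  0.0095 0.4389]
red [(np.int32(1099), array([0.0558, 0.0101])), (np.int32(874), array([0.0142, 0.0087])), (np.int32(877), array([0.0349, 0.0087])), (np.int32(371), array([ 0.0141, -0.0163])), (np.int32(380), array([ 0.0349, -0.0162])), (np.int32(387), array([ 0.0558, -0.0162]))]
blue [[-0.0507  0.0592]
 [-0.03    0.0593]
 [-0.0092  0.0593]
 [ 0.0116  0.0594]
 [ 0.0324  0.0594]
 [ 0.0532  0.0595]
 [-0.0507  0.0386]
 [-0.0299  0.0386]
 [-0.0091  0.0387]
 [ 0.0117  0.0387]
 [ 0.0324  0.0388]
 [ 0.0532  0.0389]]
```

>>> apply_moves --motion '[{"travel": [0,0.05,0],"twist": [0,0,0]},{"travel": [0,0.04,0],"twist": [0,0,0]},{"travel": [0,0,0],"twist": [0,0,0]}]'

```text
clock: 29.2
tool_pos: [0.5576, 0.267, 0.0543]
tcp_rot: [0.0, 0.629, 0.777, 0.0]
wrist_force: [0.5, 0.2, -0.6]
width: 0.0777
gripper_force: 0.0
```

>>> apply_moves --motion '[{"travel": [0,0.03,0],"twist": [0,0,0]},{"travel": [0,0,0],"twist": [0,0,0]}]'

```text
clock: 29.4
tool_pos: [0.5583, 0.2672, 0.0542]
tcp_rot: [0.0, 0.629, 0.777, 0.0]
wrist_force: [0.0, -0.7, 0.5]
width: 0.0779
gripper_force: 0.0
```

>>> apply_moves --motion '[{"travel": [0,0.03,0],"twist": [0,0,0]},{"travel": [0,0,0],"twist": [0,0,0]}]'

```text
clock: 29.6
tool_pos: [0.5591, 0.2674, 0.0543]
tcp_rot: [0.0, 0.629, 0.777, 0.0]
wrist_force: [-0.4, 0.1, 0.4]
width: 0.0781
gripper_force: 0.0
```

>>> apply_moves --motion '[{"travel": [0,0.02,0],"twist": [0,0,0]},{"travel": [0,0,0],"twist": [0,0,0]}]'

```text
clock: 29.8
tool_pos: [0.5595, 0.2675, 0.0542]
tcp_rot: [-0.0, 0.629, 0.777, -0.0]
wrist_force: [-0.9, -0.4, -0.3]
width: 0.0779
gripper_force: 0.2
```

>>> apply_moves --motion '[{"travel": [0,0.02,0],"twist": [0,0,0]},{"travel": [0,0,0],"twist": [0,0,0]}]'

```text
clock: 30.0
tool_pos: [0.5595, 0.2675, 0.0541]
tcp_rot: [-0.001, 0.629, 0.777, -0.001]
wrist_force: [-2.7, -1.1, 1.8]
width: 0.078
gripper_force: 1.2
```

The nudge meets firm resistance, so the rack is home. I back off and rise.

>>> apply_moves --motion '[{"travel": [0,-0.08,0],"twist": [0,0,0]},{"travel": [0,-0.1,0],"twist": [0,0,0]},{"travel": [0,0,0],"twist": [0,0,0]},{"travel": [0,0,-0.2],"twist": [0,0,0]},{"travel": [0,0,-0.5],"twist": [0,0,0]},{"travel": [0,0,-1],"twist": [0,0,0]},{"travel": [0,0,-1],"twist": [0,0,0]},{"travel": [0,0,-1],"twist": [0,0,0]}]'

```text
clock: 30.8
tool_pos: [0.5553, 0.2663, 0.1677]
tcp_rot: [0.0, 0.629, 0.777, 0.001]
wrist_force: [0.4, 1.4, -0.3]
width: 0.078
gripper_force: 0.0
```

>>> apply_moves --motion '[{"travel": [0,0,-1],"twist": [0,0,0]},{"travel": [-1,-0.5,-0.5],"twist": [0,0,0]},{"travel": [-1,-0.5,0],"twist": [0,0,0]},{"travel": [-1,-0.5,0],"twist": [0,0,0]},{"travel": [-1,-0.5,0],"twist": [0,0,0]},{"travel": [-0.4,0,0],"twist": [0,0,0]},{"travel": [0,0,0],"twist": [0,0,0]},{"travel": [0,0,0],"twist": [0,0,0]}]'

```text
clock: 31.6
tool_pos: [0.5244, 0.1261, 0.2109]
tcp_rot: [0.0, 0.629, 0.778, 0.001]
wrist_force: [-0.1, 0.8, 0.7]
width: 0.0778
gripper_force: 0.0
```

```bash
python3 chk.py
python3 - <<'E'
from h import *
np.set_printoptions(precision=4,suppress=True)
a=np.radians(11.92);A=np.array([[np.cos(a),np.sin(a)],[-np.sin(a),np.cos(a)]]);m=np.array([.5165,.2587])
for n in("top","scene"):
    c=Cam(n);u=c.proj([.55,.266,.075])[0].astype(int)
    for lo,hi in(((0,130,60),(8,255,255)),((100,120,50),(125,255,255))):
        B=c.blobs(lo,hi,(*(u-45),*(u+45)),4);P=np.array([A@(c.back(b[0],.075)[0,:2]-m) for b in B]);print(n,len(B),P.mean(0) if len(B) else "")
E
```

```text
[0.5243 0.1266 0.2106] [0.     0.6281 0.7781 0.0005] [0.2971 0.2325 0.5695]
red [(np.int32(442), array([0.0145, 0.0107])), (np.int32(443), array([0.035 , 0.0108])), (np.int32(445), array([0.0556, 0.0108])), (np.int32(408), array([ 0.0145, -0.0098])), (np.int32(415), array([ 0.035 , -0.0097])), (np.int32(413), array([ 0.0557, -0.0098]))]
blue [[ 0.2222  0.0051]
 [-0.0528 -0.0395]
 [-0.0321 -0.0396]
 [-0.0114 -0.0396]
 [ 0.0092 -0.0395]
 [ 0.0298 -0.0396]
 [ 0.0504 -0.0395]
 [-0.0527 -0.0601]
 [-0.032  -0.06  ]
 [-0.0114 -0.0601]
 [ 0.0092 -0.0601]
 [ 0.0297 -0.0601]
 [ 0.0503 -0.0601]]
top 0 
top 2 [0.0421 0.0621]
scene 6 [0.0356 0.0004]
scene 24 [ 0.0012 -0.0002]
```

```bash
python3 -c "
from bench import workorder;print(workorder.close_job())"
```

```text
the job is handed in; nothing more can be done
None
```

I handed the job in at about 32 s on the robot clock: the red-lidded rack is in the tray's middle lane against the rear stop, and the empty bucket stands on the push-out stand; the blue-lidded racks measured undisturbed, and I kept the arm clear of the balance bucket and bottle but did not re-measure them.

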